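# Trim a rotor pod to weight on the dial scale

## Task

The blue rotor pod on the dial scale is too light: add steel rings from the blue rack to its post, one after another, pressing each one fully home with no gap beneath it before fetching the next, until the needle, with nothing else touching the pod, rests in the green sector. Spring catches on the post hold a ring back until it is pressed past them, so press firmly but never so hard that the needle reaches the red sector. Leave rings you do not need on the rack and do not disturb the other things on the bench.

Things in the scene. Friction and masses are not known exactly. Their poses are not given: they have to be found in the camera images.
- needle (a joint): Dial needle, rad: 0 with no load, growing clockwise seen from above, 0.20 rad per newton down on the pan, pod and rings included (0.216 per ring). Green sector 1.388 to 1.630, red from 5.2. It starts at 0.7 to 1.2, so two or three rings are needed. Geared to the pan, it also shows pressing: it has 18 N of pressing to spare before red
- seat (a point): Centre, on the post's axis, of the pod's raised shoulder (32 mm across) on which the first ring must rest; z up. 10 mm above the blue pod disc (80 mm across), 14 above the steel pan (104 across), about 97 above the table. A ring is home with its underside here, or 12 or 24 mm higher for the second and third, within 1.6 mm
- post_tip (a point): Top of the black post (15 mm diameter, tapered tip), 43 mm above the seat. Three rows of sprung brass catches around it, 3.4, 15.4 and 27.4 mm above the seat, stand 1 mm proud of the 20 mm bore. A ring hangs on each row until pushed past it with 6 to 15 N (differs by ring and row), the last one 6 mm before home; then it snaps down, stops dead and is held
- pan (a point): Centre of the steel pan's top, 14 mm below the seat. Pan, pod, post and rings ride together on a spring: straight down 0.8 mm per newton (at most 23.2 mm), and back up when let go; so pressing a ring also sinks the seat
- scale: Dial scale fixed to the bench, white casing on a black foot, 200 x 340 x 55 mm (its y from -190 to +150 mm), origin on the table below it. The post's axis is at y = +60 mm of its frame; the flat round dial (166 mm across, facing up, needle 65 mm above the table) is centred at y = -100 mm. Needle value 0 points along its +x
- rack: Fixed blue plastic board 90 x 290 x 12 mm (x, y, z of its own frame), origin at the centre of its underside; the rings lie on its top (12 mm above the table) in a row along its y
- ring1: loose bright steel trim ring, 44 mm outer diameter, bore 20 mm in the lowest 2.4 mm and 23 mm above, 12 mm high, 110 g, all four alike; lying flat, about 70 mm from its neighbours in a row on the rack. Origin: centre of its underside, z up
- ring2: loose bright steel trim ring, 44 mm outer diameter, bore 20 mm in the lowest 2.4 mm and 23 mm above, 12 mm high, 110 g, all four alike; lying flat, about 70 mm from its neighbours in a row on the rack. Origin: centre of its underside, z up
- ring3: loose bright steel trim ring, 44 mm outer diameter, bore 20 mm in the lowest 2.4 mm and 23 mm above, 12 mm high, 110 g, all four alike; lying flat, about 70 mm from its neighbours in a row on the rack. Origin: centre of its underside, z up
- ring4: loose bright steel trim ring, 44 mm outer diameter, bore 20 mm in the lowest 2.4 mm and 23 mm above, 12 mm high, 110 g, all four alike; lying flat, about 70 mm from its neighbours in a row on the rack. Origin: centre of its underside, z up
- kit_box: bystander: white and green carton 50 x 90 x 70 mm, origin under its centre
- jar: bystander: small jar with red cap, 56 mm across, 70 mm high, origin under its centre
- tip_box: bystander: lidded pipette tip box 85 x 120 x 50 mm, origin under its centre
- wash_bottle: bystander: white bottle with red cap, 66 mm across, 170 mm high, origin under its centre
- beaker: bystander: glass beaker 70 mm across, 90 mm high, origin under its centre
- spatula: bystander: black-handled spoon 140 mm long lying on the bench, origin at its middle
There are look-alikes about, which are no part of the job. Leave any orange or purple look-alike of the ring3 alone. Leave any black look-alike of the ring1 alone.

How it is judged:
On the way, in this order (a step that is already met when the one before it is completed fails the run):
1. a first ring is home on the seat (within 1.6 mm), released, while no other ring is on the post ((((horizontal distance between ring1 and seat below 0.003 m and z of ring1 in the frame of seat between -0.0016 and 0.0016 m) and linear speed of ring1 below 0.02 m/s and contact force between the fingers and ring1 below 0.1 N and horizontal distance between each of ring2, ring3, ring4 and seat above 0.04 m) or ((horizontal distance between ring2 and seat below 0.003 m and z of ring2 in the frame of seat between -0.0016 and 0.0016 m) and linear speed of ring2 below 0.02 m/s and contact force between the fingers and ring2 below 0.1 N and horizontal distance between each of ring1, ring3, ring4 and seat above 0.04 m) or ((horizontal distance between ring3 and seat below 0.003 m and z of ring3 in the frame of seat between -0.0016 and 0.0016 m) and linear speed of ring3 below 0.02 m/s and contact force between the fingers and ring3 below 0.1 N and horizontal distance between each of ring1, ring2, ring4 and seat above 0.04 m) or ((horizontal distance between ring4 and seat below 0.003 m and z of ring4 in the frame of seat between -0.0016 and 0.0016 m) and linear speed of ring4 below 0.02 m/s and contact force between the fingers and ring4 below 0.1 N and horizontal distance between each of ring1, ring2, ring3 and seat above 0.04 m))), for 0.1 s.
2. a second ring is home on the first, released, while no third ring is at the post (((horizontal distance between ring1 and seat below 0.003 m and z of ring1 in the frame of seat between -0.0016 and 0.0016 m) or (horizontal distance between ring2 and seat below 0.003 m and z of ring2 in the frame of seat between -0.0016 and 0.0016 m) or (horizontal distance between ring3 and seat below 0.003 m and z of ring3 in the frame of seat between -0.0016 and 0.0016 m) or (horizontal distance between ring4 and seat below 0.003 m and z of ring4 in the frame of seat between -0.0016 and 0.0016 m)) and (((horizontal distance between ring1 and seat below 0.003 m and z of ring1 in the frame of seat between 0.0104 and 0.0136 m) and linear speed of ring1 below 0.02 m/s and contact force between the fingers and ring1 below 0.1 N and (horizontal distance between ring2 and seat above 0.04 m or (horizontal distance between ring2 and seat below 0.003 m and z of ring2 in the frame of seat between -0.0016 and 0.0016 m)) and (horizontal distance between ring3 and seat above 0.04 m or (horizontal distance between ring3 and seat below 0.003 m and z of ring3 in the frame of seat between -0.0016 and 0.0016 m)) and (horizontal distance between ring4 and seat above 0.04 m or (horizontal distance between ring4 and seat below 0.003 m and z of ring4 in the frame of seat between -0.0016 and 0.0016 m))) or ((horizontal distance between ring2 and seat below 0.003 m and z of ring2 in the frame of seat between 0.0104 and 0.0136 m) and linear speed of ring2 below 0.02 m/s and contact force between the fingers and ring2 below 0.1 N and (horizontal distance between ring1 and seat above 0.04 m or (horizontal distance between ring1 and seat below 0.003 m and z of ring1 in the frame of seat between -0.0016 and 0.0016 m)) and (horizontal distance between ring3 and seat above 0.04 m or (horizontal distance between ring3 and seat below 0.003 m and z of ring3 in the frame of seat between -0.0016 and 0.0016 m)) and (horizontal distance between ring4 and seat above 0.04 m or (horizontal distance between ring4 and seat below 0.003 m and z of ring4 in the frame of seat between -0.0016 and 0.0016 m))) or ((horizontal distance between ring3 and seat below 0.003 m and z of ring3 in the frame of seat between 0.0104 and 0.0136 m) and linear speed of ring3 below 0.02 m/s and contact force between the fingers and ring3 below 0.1 N and (horizontal distance between ring1 and seat above 0.04 m or (horizontal distance between ring1 and seat below 0.003 m and z of ring1 in the frame of seat between -0.0016 and 0.0016 m)) and (horizontal distance between ring2 and seat above 0.04 m or (horizontal distance between ring2 and seat below 0.003 m and z of ring2 in the frame of seat between -0.0016 and 0.0016 m)) and (horizontal distance between ring4 and seat above 0.04 m or (horizontal distance between ring4 and seat below 0.003 m and z of ring4 in the frame of seat between -0.0016 and 0.0016 m))) or ((horizontal distance between ring4 and seat below 0.003 m and z of ring4 in the frame of seat between 0.0104 and 0.0136 m) and linear speed of ring4 below 0.02 m/s and contact force between the fingers and ring4 below 0.1 N and (horizontal distance between ring1 and seat above 0.04 m or (horizontal distance between ring1 and seat below 0.003 m and z of ring1 in the frame of seat between -0.0016 and 0.0016 m)) and (horizontal distance between ring2 and seat above 0.04 m or (horizontal distance between ring2 and seat below 0.003 m and z of ring2 in the frame of seat between -0.0016 and 0.0016 m)) and (horizontal distance between ring3 and seat above 0.04 m or (horizontal distance between ring3 and seat below 0.003 m and z of ring3 in the frame of seat between -0.0016 and 0.0016 m))))), for 0.1 s.
At the end, for the whole second after the job is handed in: The needle rests between 1.388 and 1.630 rad (green); every ring on the post is centred within 3 mm and home: its underside 0, 12 or 24 mm above the seat within 1.6 mm, the two lower places filled; every other ring lies within 30 mm of where it started; all at rest (value of joint needle between 1.388 and 1.63 rad and ((horizontal distance between ring1 and seat below 0.003 m and z of ring1 in the frame of seat between -0.0016 and 0.0016 m) or (horizontal distance between ring2 and seat below 0.003 m and z of ring2 in the frame of seat between -0.0016 and 0.0016 m) or (horizontal distance between ring3 and seat below 0.003 m and z of ring3 in the frame of seat between -0.0016 and 0.0016 m) or (horizontal distance between ring4 and seat below 0.003 m and z of ring4 in the frame of seat between -0.0016 and 0.0016 m)) and ((horizontal distance between ring1 and seat below 0.003 m and z of ring1 in the frame of seat between 0.0104 and 0.0136 m) or (horizontal distance between ring2 and seat below 0.003 m and z of ring2 in the frame of seat between 0.0104 and 0.0136 m) or (horizontal distance between ring3 and seat below 0.003 m and z of ring3 in the frame of seat between 0.0104 and 0.0136 m) or (horizontal distance between ring4 and seat below 0.003 m and z of ring4 in the frame of seat between 0.0104 and 0.0136 m)) and ((horizontal distance between ring1 and seat below 0.003 m and z of ring1 in the frame of seat between -0.0016 and 0.0016 m) or (horizontal distance between ring1 and seat below 0.003 m and z of ring1 in the frame of seat between 0.0104 and 0.0136 m) or (horizontal distance between ring1 and seat below 0.003 m and z of ring1 in the frame of seat between 0.0224 and 0.0256 m) or distance of ring1 from where it was at the start of the episode below 0.03 m) and linear speed of each of ring1, ring2, ring3, ring4 below 0.02 m/s and ((horizontal distance between ring2 and seat below 0.003 m and z of ring2 in the frame of seat between -0.0016 and 0.0016 m) or (horizontal distance between ring2 and seat below 0.003 m and z of ring2 in the frame of seat between 0.0104 and 0.0136 m) or (horizontal distance between ring2 and seat below 0.003 m and z of ring2 in the frame of seat between 0.0224 and 0.0256 m) or distance of ring2 from where it was at the start of the episode below 0.03 m) and ((horizontal distance between ring3 and seat below 0.003 m and z of ring3 in the frame of seat between -0.0016 and 0.0016 m) or (horizontal distance between ring3 and seat below 0.003 m and z of ring3 in the frame of seat between 0.0104 and 0.0136 m) or (horizontal distance between ring3 and seat below 0.003 m and z of ring3 in the frame of seat between 0.0224 and 0.0256 m) or distance of ring3 from where it was at the start of the episode below 0.03 m) and ((horizontal distance between ring4 and seat below 0.003 m and z of ring4 in the frame of seat between -0.0016 and 0.0016 m) or (horizontal distance between ring4 and seat below 0.003 m and z of ring4 in the frame of seat between 0.0104 and 0.0136 m) or (horizontal distance between ring4 and seat below 0.003 m and z of ring4 in the frame of seat between 0.0224 and 0.0256 m) or distance of ring4 from where it was at the start of the episode below 0.03 m)); the robot touches nothing.
It fails at once if the needle enters the red sector (5.2 rad and above) (value of joint needle above 5.2 rad).
It fails at once if a bystander is moved by more than 30 mm or tipped (distance of any of kit_box, jar, tip_box, wash_bottle, beaker, spatula from where it was at the start of the episode above 0.03 m or angle between any of kit_box, jar, tip_box, wash_bottle, beaker's own z axis and vertical above 0.5 rad).
It also fails if it takes over 70 s, if anything falls off the work surface, if the arm or the gripper's body presses on something with over 40 N, if the wrist force passes 120 N, or if a joint passes its speed limit or range.

## Robot

A 7-joint arm with a two-finger parallel gripper is mounted at the origin on the work surface. World frame = base frame: x ahead of the robot, y to its left, z up, the work surface at z = 0. Lengths are in m, angles in rad, forces in N, time in s.
With the tool pointing down it reaches from about 0.425 to 0.925 m from the base axis. Payload 6.8 kg.
Tool frame: the origin (TCP) lies between the finger pads; the fingertips stand 11 mm ahead of it and the grasp point (between the pads) lies 8 mm behind it; z points along the fingers, y is the line along which they close (so a half turn about z gives the same grasp; the last joint's range is limited). The gripper opens to 85 mm and grips with 20 to 120 N. Pads are 22 mm wide; open, the fingers measure 114 mm over their backs; the gripper's body (76 mm by 85 mm) begins 54 mm behind the grasp point. The pads swing forward as they close: fully open they stand 13 mm farther back than shut.
Start: joints at [-0.108, 0.477, 0.022, 1.555, -0.011, 1.109, -0.083], TCP at [0.675, 0, 0.242] pointing down, gripper open.
Joint ranges: [-2.96, 2.96], [-0.34, 2.1], [-1.41, 1.46], [0.24, 2.44], [-1.37, 4.51], [0.17, 1.92], [-2.96, 2.96]. Speed limits (rad/s): [2.39, 2.39, 3.14, 3.14, 3.14, 3.14, 3.14].

## Interface

Orientations are given as a rotation vector (axis times angle).
In Python, from bench import r gives the robot as it stands.
- The arm moves only by the tool send_rows, never from a script. Its argument "deltas" is a list of rows, each an object of numbers: "dx", "dy", "dz": the shift along the world's x, y, z in mm; "rx", "ry", "rz": the turn, a rotation vector about the world's x, y, z in degrees. A call has 1 to 5 rows; each row is the pose to reach, as a shift and turn from the pose commanded when the call began; what a row does not reach only later rows make up. A row lasts 1/12 s, in which the tool goes at most 41.7 mm and 7.16 degrees, less where a joint would pass 70% of its speed; a pose out of reach is approached as far as the arm can. A call with a gripper value outside its range is refused whole. "jaw" is the finger opening in mm, from 0 to 85.4, set as the call begins (left out, the last holds). The fingers move at their own pace and stop on an object; "newtons" is the grip in N (left out, the last holds). Time passes only in rows, so rows that repeat a pose let the fingers close. It gives the time, the measured TCP pose, the force, the opening and the grip force at its end, in the units of the state.
- r.get_obs(): the state, without advancing time (a new reading comes with each control period).
- r.grab_frame(name): name is "scene" or "side" or "wrist"; returns a dict with "frame" (400x640x3 uint8, blue, green, red), "z_map" (400x640 float32, m along the optical axis (not along the pixel's ray), 0 where there is no reading), "vertical_fov" (degrees; the focal length in pixels is half the picture's height over the tangent of half this angle, whatever the lens; pixels are square), "cx", "cy" (the principal point, pixels), "xyz" and "orientation" of the camera in the world. Camera axes: x right, y down, z forward; pixel columns grow to the right and rows downward; lengths in m; the calibration is good to about 2 mm. A picture is of the moment at which its call begins.
- r.hand_in(): hands the job in; it is judged then, once.
The state is a dict: "clock": time; "joints": joint angles; "qvel": joint speeds; "tau": joint torques, N m; "tcp_pos": TCP position; "orientation": TCP orientation; "contact_force": force on the tool from outside, world axes, zero at the start; "moment": the same for the moment, N m; "grip_width": finger opening in m; "gripper_force": force on a finger pad.
Only numpy, scipy, OpenCV 4.12 (cv2) and the standard library are available. Lean on these libraries where they do the work, as an engineer would, in place of code of your own. Each camera call takes 0.05 s, during which the arm holds its last target. There are 200 camera calls.

## Working session

There is one attempt and no reset: what is moved stays moved. The work goes in short steps, Python scripts to look and compute and a tool call to move; the robot and the scene stay as the last step left them, time stands still between calls to the robot, and variables do not carry over. Pictures are saved under pics/ and viewed, at most 10 in all, crops included, and the job is handed in when it is done.

Besides the shell and the picture viewer there is one more tool, called after "Request:" as name([rows], argument=value, ...), one row to a line, values as JSON. send_rows: Moves the arm, as the interface text tells. Its arguments: {"type":"object","properties":{"deltas":{"type":"array","items":{"type":"object","properties":{"dx":{"type":"number"},"dy":{"type":"number"},"dz":{"type":"number"},"rx":{"type":"number"},"ry":{"type":"number"},"rz":{"type":"number"}}}},"jaw":{"type":"number"},"newtons":{"type":"number"}},"required":["deltas"]}

```bash
mkdir -p pics; cat > h.py <<'E'
import numpy as np, cv2, pickle
from scipy.spatial.transform import Rotation as R
from bench import r
def grab(n,save=None):
    f=r.grab_frame(n)
    if save: cv2.imwrite(f'pics/{save}.png',f['frame'])
    pickle.dump(f,open(f'{n}.pkl','wb'))
    return f
def load(n): return pickle.load(open(f'{n}.pkl','rb'))
def cam(f):
    F=200/np.tan(np.radians(f['vertical_fov'])/2)
    o=np.array(f['orientation'],float)
    M=R.from_rotvec(o).as_matrix() if o.size==3 else o
    return F,M,np.array(f['xyz'])
def px(f,u,v,z=None):
    """world point of pixel; z: world height plane, else depth"""
    F,M,p=cam(f)
    d=M@np.array([(u-f['cx'])/F,(v-f['cy'])/F,1])
    s=(z-p[2])/d[2] if z is not None else f['z_map'][int(round(v)),int(round(u))]
    return p+s*d
def cloud(f):
    F,M,p=cam(f); v,u=np.mgrid[:400,:640]; z=f['z_map']
    P=np.stack([(u-f['cx'])/F*z,(v-f['cy'])/F*z,z],-1)@M.T+p
    P[z==0]=np.nan
    return P
def proj(f,P):
    F,M,p=cam(f); q=M.T@(np.array(P)-p); return q[0]/q[2]*F+f['cx'],q[1]/q[2]*F+f['cy']
E
python3 - <<'E'
from h import *
a=grab('scene'); b=grab('side')
cv2.imwrite('pics/a.png',cv2.resize(a['frame'],(800,500),interpolation=2)); cv2.imwrite('pics/b.png',cv2.resize(b['frame'],(800,500)))
for f in(a,b): print(f['vertical_fov'],f['cx'],f['cy'],f['xyz'],f['orientation'])
print(r.get_obs())
E
```

```text
52.8553177451999 324.01564460896327 199.34101068169753 [1.24049861 0.74535617 0.79777582] [-1.06639768 -2.29059928  1.16347744]
52.117201239312244 317.86584162458115 204.3194548965962 [ 0.13148291 -0.61354653  1.18496349] [-2.40031385  0.68102519 -0.21219383]
{'clock': 0.1, 'joints': array([-0.10805346,  0.47772226,  0.02237625,  1.55636272, -0.01147934,
        1.10929067, -0.08310219]), 'qvel': array([ 0.0014944 , -0.00188178, -0.00136698, -0.00459631, -0.00020585,
        0.00073798, -0.00123829]), 'tau': array([ 5.69385389e-03, -5.97765398e+01,  1.61440808e+00, -2.81952703e+01,
        1.29656185e-02,  5.02699884e-03, -1.13572563e-05]), 'tcp_pos': array([ 6.74481723e-01, -6.81270067e-05,  2.41416066e-01]), 'orientation': array([-2.22074946e+00, -2.22063965e+00,  2.00033783e-03]), 'contact_force': array([ 0.77977935, -0.66223043, -0.06398835]), 'moment': array([ 0.00446262, -0.00934281, -0.01138493]), 'gripper_force': 0.0, 'grip_width': 0.08570694060466308}
```

View pics/a.png

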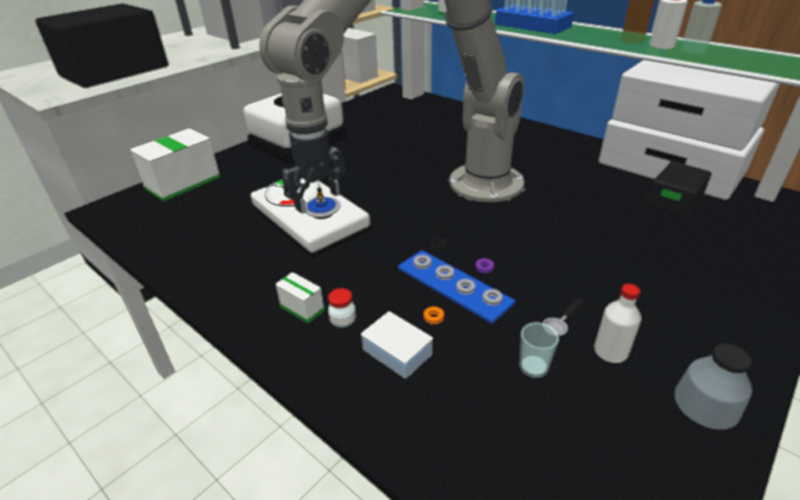

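View pics/b.png

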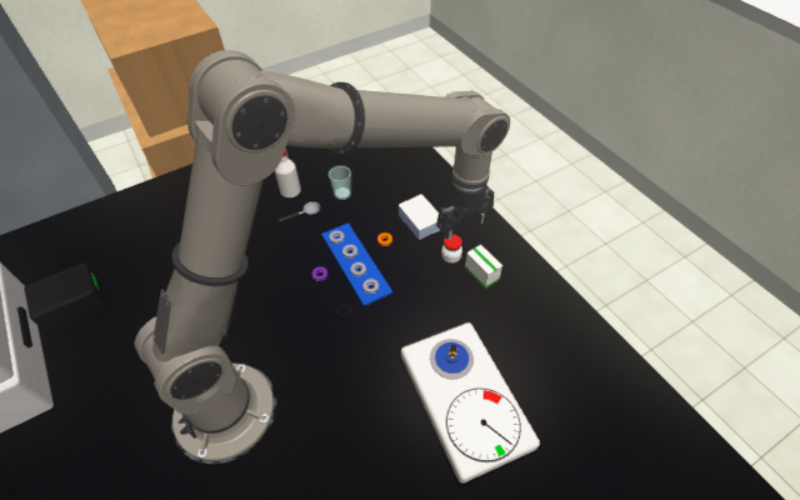

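The side view shows the four rack rings near (337,236), (350,252), (358,268) and (371,286), the post at (452,352), the dial hub at (484,422) and the needle pointing lower right, just short of green. I'll enlarge these.

```bash
python3 - <<'E'
from h import *
f=load('side')['frame']
A=cv2.resize(f[250:390,310:440],None,fx=4,fy=4,interpolation=2)[:,:]
B=cv2.resize(f[175:250,250:320],None,fx=4,fy=4,interpolation=2)
c=np.zeros((560,800,3),np.uint8); c[:560,:520]=A; c[:300,520:]=B
cv2.imwrite('pics/c.png',c)
s=load('side'); a=load('scene')
P=cloud(s); 
# steel rings: height cloud 0.02-0.028 over rack
for u,v in [(269.5,189),(280,201.5),(286.5,214.5),(297,229)]: print('ring',px(s,u,v,.024))
for u,v in [(422/1.25,261/1.25),(445/1.25,272/1.25),(465/1.25,286/1.25),(492/1.25,297/1.25)]: print('ring scene',px(a,u,v,.024))
print('hub',px(s,484*.8,422.5*.8,.065),'post',px(s,453*.8,346*.8,.14))
for n,u,v in [('jar',453,242),('kit',488,258),('tip',420,208),('orange',385,239),('purple',320,273),('beaker',341,170),('black',344,310)]: print(n,px(s,u*.8,v*.8))
E
```

```text
ring [0.46975875 0.31970689 0.024     ]
ring [0.47496552 0.2469357  0.024     ]
ring [0.46688042 0.1831985  0.024     ]
ring [0.46779391 0.1097739  0.024     ]
ring scene [0.47331359 0.12147383 0.024     ]
ring scene [0.47169063 0.19188979 0.024     ]
ring scene [0.48342942 0.25909957 0.024     ]
ring scene [0.47589158 0.3284283  0.024     ]
hub [ 0.48766459 -0.36359018  0.065     ] post [ 0.51076492 -0.20341865  0.14      ]
jar [0.72471894 0.09123345 0.06814833]
kit [ 0.77189867 -0.00726255  0.07039993]
tip [0.72901347 0.26772527 0.04535775]
orange [5.94488483e-01 2.51808393e-01 5.88124632e-04]
purple [0.37186145 0.23921894 0.00446246]
beaker [ 0.13148291 -0.61354653  1.18496349]
black [ 0.37379966  0.0970455  -0.0014578 ]
```

View pics/c.png

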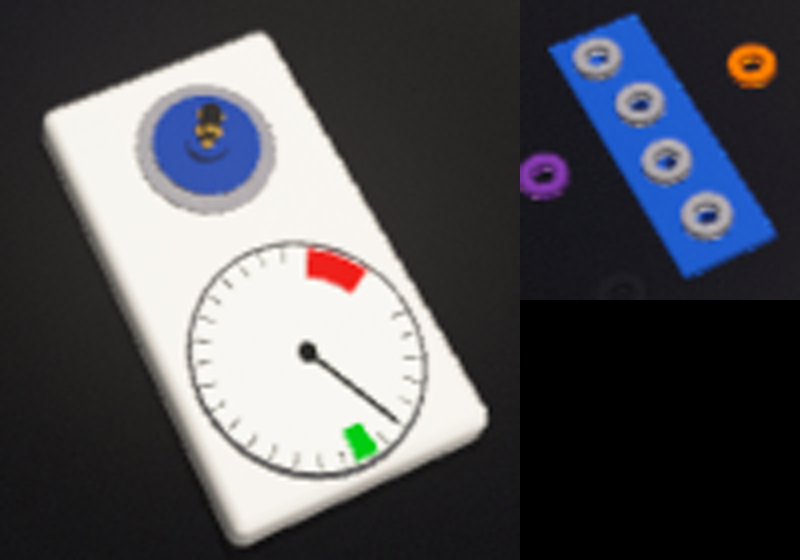

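The crop shows the pan centre at (205,149), the hub at (307,352) and the needle tip at (399,423). The green sector spans about (345,430) to (378,455). The rings are at (597,57), (640,102), (666,160) and (707,214).

```bash
python3 - <<'E'
from h import *
s=load('side')
g=lambda x,y:(310+x/4,250+y/4)
pan=px(s,*g(205,149),.083); hub=px(s,*g(307,352),.065); tip=px(s,*g(399,423),.065)
print(pan,hub)
y=(pan-hub)[:2]; print(np.linalg.norm(y)); yaw=np.arctan2(-y[0],y[1]); print('yaw',yaw)
for q in [tip]+[px(s,*g(*p),.0625) for p in [(345,430),(376,452),(355,462)]]:
    d=(q-hub)[:2]; print('angle',(-(np.arctan2(d[1],d[0])-yaw))%(2*np.pi))
for p in [(597,57),(640,102),(666,160),(707,214)]: print(px(s,250+(p[0]-520)/4,175+p[1]/4,.024))
f=load('side');P=cloud(f)
# pan/pod center by depth
m=(P[...,2]>.079)&(P[...,2]<.092)&(np.hypot(P[...,0]-pan[0],P[...,1]-pan[1])<.058)
q=P[m];print(len(q),(q.max(0)+q.min(0))/2,q.max(0)-q.min(0))
w=grab('wrist'); print(w['xyz'],w['orientation'])
E
```

```text
[ 0.50886295 -0.2072389   0.083     ] [ 0.48661164 -0.36294004  0.065     ]
0.15728307706792305
yaw -0.14194921612199435
angle 1.1128225907906701
angle 1.6031413314334877
angle 1.4428778189148204
angle 1.6513396226109496
[0.46841838 0.31912414 0.024     ]
[0.47714242 0.25100744 0.024     ]
[0.46582913 0.18127731 0.024     ]
[0.46809027 0.11203618 0.024     ]
740 [ 0.50964149 -0.20384145  0.08545702] [0.10355181 0.10353316 0.01289881]
[0.67601432 0.08044859 0.37322474] [ 2.82170756e+00 -2.72924840e-04 -3.88562480e-03]
```

Needle ≈1.11, so two rings are needed. I'm moving over the nearest ring.

Request:
send_rows([
  {"dx": -40,"dy": 23},
  {"dx": -80,"dy": 46},
  {"dx": -120,"dy": 69},
  {"dx": -160,"dy": 92},
  {"dx": -190,"dy": 108},
], jaw=85)

```text
$.deltas[0]: bad value
```

Request:
send_rows([
  {"dx": -15,"dy": 7,"dz": -30},
  {"dx": -15,"dy": 7,"dz": -60},
  {"dx": -15,"dy": 7,"dz": -80},
  {"dx": -15,"dy": 7,"dz": -80},
])

```text
$.deltas[0]: bad value
```

```bash
python3 - <<'E'
from h import *
w=grab('wrist'); cv2.imwrite('pics/d.png',w['frame'])
print(r.get_obs()['tcp_pos'],r.get_obs()['contact_force'])
P=cloud(w); hsv=cv2.cvtColor(w['frame'],cv2.COLOR_BGR2HSV)
m=((P[...,2]>.02)&(P[...,2]<.030)&(hsv[...,1]<80)&(abs(P[...,0]-.47)<.05)).astype(np.uint8)
n,l,st,c=cv2.connectedComponentsWithStats(m)
for i in range(1,n):
    if st[i,4]>200:
        q=P[l==i]; print(st[i],(q.max(0)+q.min(0))/2,q.max(0)-q.min(0),np.median(q[:,2]))
E
```

```text
[6.74692437e-01 3.71475845e-05 2.41754444e-01] [-1.64605331  0.86789376  0.40143492]
[ 92   0  38  12 318] [0.46897608 0.16775886 0.02343956] [0.03494547 0.01070434 0.00661213] 0.024193801866916387
[ 102   40   44   44 1117] [0.47021905 0.11549701 0.02355116] [0.04443091 0.04203185 0.00698344] 0.024218510633993717
[126 248  72  11 224] [ 0.47573711 -0.11007188  0.02500081] [0.08850116 0.01387095 0.00992248] 0.026195269928418252
```

View pics/d.png

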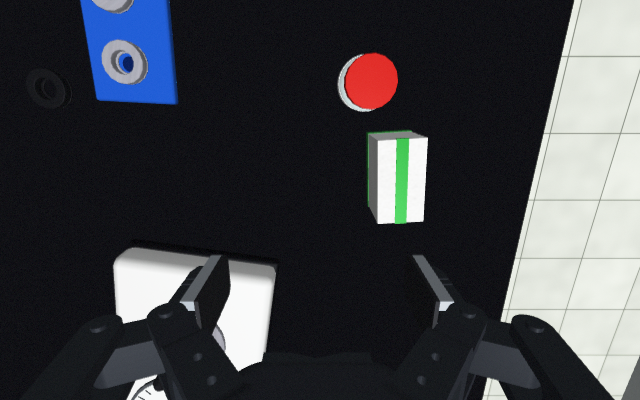

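The wrist view shows the end ring at (125,62), with the jar and carton to the right. The rows probably need all six fields.

Request:
send_rows([
  {"dx": -36,"dy": 20,"dz": 0,"rx": 0,"ry": 0,"rz": 0},
  {"dx": -72,"dy": 40,"dz": 0,"rx": 0,"ry": 0,"rz": 0},
  {"dx": -108,"dy": 60,"dz": 0,"rx": 0,"ry": 0,"rz": 0},
  {"dx": -144,"dy": 80,"dz": 0,"rx": 0,"ry": 0,"rz": 0},
  {"dx": -180,"dy": 100,"dz": 0,"rx": 0,"ry": 0,"rz": 0},
], jaw=85)

```text
clock: 0.62
tcp_pos: [0.4931, 0.1006, 0.2421]
orientation: [2.222, 2.221, -0.0]
contact_force: [0.2, 0.9, 0.2]
grip_width: 0.085
gripper_force: 0.0
```

Request:
send_rows([
  {"dx": -25,"dy": 15,"dz": -20,"rx": 0,"ry": 0,"rz": 0},
  {"dx": -25,"dy": 15,"dz": -60,"rx": 0,"ry": 0,"rz": 0},
  {"dx": -25,"dy": 15,"dz": -90,"rx": 0,"ry": 0,"rz": 0},
  {"dx": -25,"dy": 15,"dz": -110,"rx": 0,"ry": 0,"rz": 0},
  {"dx": -25,"dy": 15,"dz": -110,"rx": 0,"ry": 0,"rz": 0},
])

```text
clock: 1.03
tcp_pos: [0.467, 0.1142, 0.1288]
orientation: [-2.218, -2.22, 0.01]
contact_force: [-0.9, -1.1, 0.9]
grip_width: 0.0851
gripper_force: 0.0
```

```bash
cat > rings.py <<'E'
from h import *
w=grab('wrist')
o=r.get_obs(); print(o['clock'],o['tcp_pos'],o['orientation'],o['contact_force'])
P=cloud(w); hsv=cv2.cvtColor(w['frame'],cv2.COLOR_BGR2HSV)
m=((P[...,2]>.02)&(P[...,2]<.030)&(hsv[...,1]<80)&(abs(P[...,0]-.47)<.05)).astype(np.uint8)
n,l,st,c=cv2.connectedComponentsWithStats(m)
for i in range(1,n):
    if st[i,4]>200:
        q=P[l==i]; print(st[i],(q.max(0)+q.min(0))/2,q.max(0)-q.min(0),np.median(q[:,2]))
E
python3 rings.py; python3 -c "
from h import *
cv2.imwrite('pics/d2.png',load('wrist')['frame'])"
```

```text
1.0833 [0.46849845 0.114519   0.13083447] [-2.21987042 -2.22029428  0.00632149] [ 0.31148118 -0.14378785  0.17637586]
[ 301    0   65   41 1417] [0.47856939 0.24433072 0.02328522] [0.04345724 0.02453949 0.00635431] 0.024073504249263133
[ 289   80   58   60 1961] [0.46801636 0.18456953 0.02317746] [0.04289421 0.0428067  0.00610143] 0.02409828415499593
[ 293  171   53   52 1545] [0.46936949 0.11582567 0.02344886] [0.04298491 0.04333165 0.00685477] 0.024123453113979593
```

View pics/d2.png

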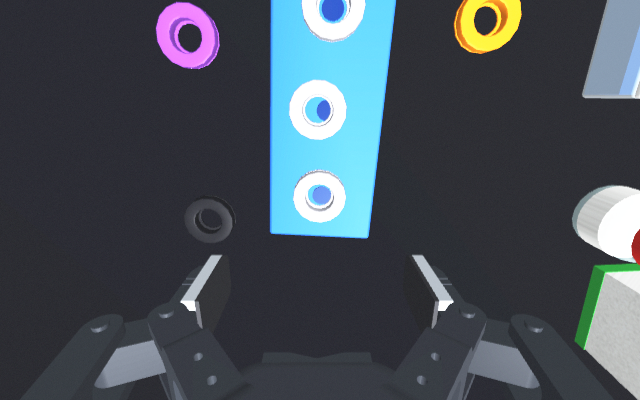

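The view shows the target ring at (319,195) between the look-alikes. Descending.

Request:
send_rows([
  {"dx": 1,"dy": 1,"dz": -35,"rx": 0,"ry": 0,"rz": 0},
  {"dx": 1,"dy": 1,"dz": -70,"rx": 0,"ry": 0,"rz": 0},
  {"dx": 1,"dy": 1,"dz": -95,"rx": 0,"ry": 0,"rz": 0},
  {"dx": 1,"dy": 1,"dz": -105,"rx": 0,"ry": 0,"rz": 0},
  {"dx": 1,"dy": 1,"dz": -105,"rx": 0,"ry": 0,"rz": 0},
])

```text
clock: 1.5
tcp_pos: [0.4707, 0.1158, 0.0266]
orientation: [-2.221, -2.221, 0.003]
contact_force: [-0.7, 0.1, 0.5]
grip_width: 0.0851
gripper_force: 0.0
```

Request:
send_rows([
  {"dx": 0,"dy": 0,"dz": 0,"rx": 0,"ry": 0,"rz": 0},
  {"dx": 0,"dy": 0,"dz": 0,"rx": 0,"ry": 0,"rz": 0},
  {"dx": 0,"dy": 0,"dz": 0,"rx": 0,"ry": 0,"rz": 0},
  {"dx": 0,"dy": 0,"dz": 0,"rx": 0,"ry": 0,"rz": 0},
  {"dx": 0,"dy": 0,"dz": 0,"rx": 0,"ry": 0,"rz": 0},
], jaw=48, newtons=60)

```text
clock: 1.92
tcp_pos: [0.4717, 0.1162, 0.0283]
orientation: [2.221, 2.221, 0.003]
contact_force: [-0.3, 0.4, -0.4]
grip_width: 0.048
gripper_force: 0.0
```

Request:
send_rows([
  {"dx": -1,"dy": 0,"dz": -2,"rx": 0,"ry": 0,"rz": 0},
  {"dx": -1,"dy": 0,"dz": -3,"rx": 0,"ry": 0,"rz": 0},
  {"dx": -1,"dy": 0,"dz": -3,"rx": 0,"ry": 0,"rz": 0},
])

```text
clock: 2.17
tcp_pos: [0.4698, 0.1159, 0.0242]
orientation: [-2.221, -2.221, 0.0]
contact_force: [0.1, -0.7, 0.7]
grip_width: 0.048
gripper_force: 0.0
```

Request:
send_rows([
  {"dx": 0,"dy": 0,"dz": 0,"rx": 0,"ry": 0,"rz": 0},
  {"dx": 0,"dy": 0,"dz": 0,"rx": 0,"ry": 0,"rz": 0},
  {"dx": 0,"dy": 0,"dz": 0,"rx": 0,"ry": 0,"rz": 0},
  {"dx": 0,"dy": 0,"dz": 0,"rx": 0,"ry": 0,"rz": 0},
  {"dx": 0,"dy": 0,"dz": 0,"rx": 0,"ry": 0,"rz": 0},
], jaw=35, newtons=100)

```text
clock: 2.58
tcp_pos: [0.47, 0.116, 0.0252]
orientation: [2.221, 2.222, -0.0]
contact_force: [-3.0, -1.4, 13.8]
grip_width: 0.0397
gripper_force: 98.9
```

Request:
send_rows([
  {"dx": 0,"dy": 0,"dz": 20,"rx": 0,"ry": 0,"rz": 0},
  {"dx": 0,"dy": 0,"dz": 40,"rx": 0,"ry": 0,"rz": 0},
  {"dx": 0,"dy": 0,"dz": 40,"rx": 0,"ry": 0,"rz": 0},
])

```text
clock: 2.83
tcp_pos: [0.4718, 0.1166, 0.0669]
orientation: [2.22, 2.22, 0.006]
contact_force: [0.8, 0.4, -0.8]
grip_width: 0.0395
gripper_force: 101.2
```

```bash
python3 - <<'E'
from h import *
w=grab('wrist'); s=grab('side'); a=grab('scene')
o=r.get_obs(); print(o['tcp_pos'],o['contact_force'],o['grip_width'],o['gripper_force'])
c=np.zeros((500,800,3),np.uint8)
def crop(f,p,k,h):
    u,v=map(int,proj(f,p)); return cv2.resize(f['frame'][max(0,v-h):v+h,max(0,u-h):u+h],(k,k),interpolation=2)
p=[.47,.116,.055]
c[:400,:400]=crop(a,p,400,40)
c[:400,400:]=cv2.resize(w['frame'][200:400,220:420],(400,400))
cv2.imwrite('pics/e.png',c)
E
```

```text
[0.469783   0.11590792 0.06398428] [-0.02396142  0.46250793 -1.03902432] 0.03938355749545207 101.14950025016924
```

View pics/e.png

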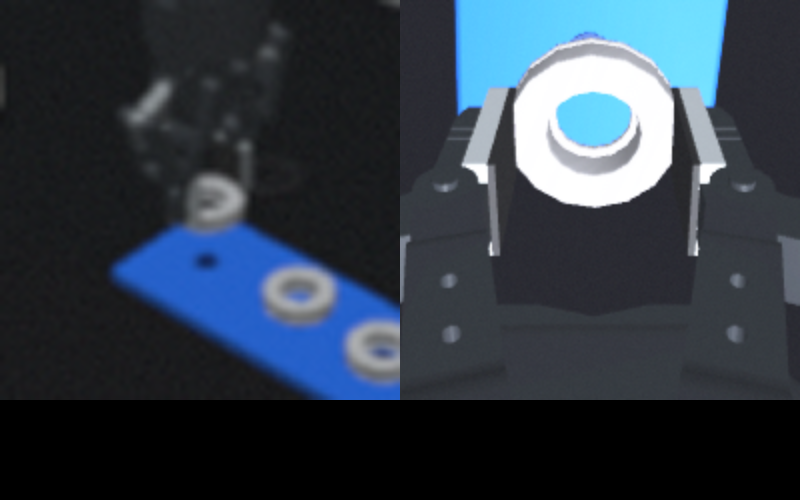

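The ring is held centrally at the fingertips. Moving above the post.

Request:
send_rows([
  {"dx": 5,"dy": -10,"dz": 35,"rx": 0,"ry": 0,"rz": 0},
  {"dx": 10,"dy": -30,"dz": 70,"rx": 0,"ry": 0,"rz": 0},
  {"dx": 15,"dy": -58,"dz": 98,"rx": 0,"ry": 0,"rz": 0},
  {"dx": 20,"dy": -88,"dz": 125,"rx": 0,"ry": 0,"rz": 0},
  {"dx": 25,"dy": -122,"dz": 145,"rx": 0,"ry": 0,"rz": 0},
])

```text
clock: 3.4
tcp_pos: [0.4952, -0.0063, 0.2106]
orientation: [-2.219, -2.224, -0.001]
contact_force: [1.8, 1.3, -1.0]
grip_width: 0.0391
gripper_force: 101.5
```

Request:
send_rows([
  {"dx": 3,"dy": -40,"dz": 0,"rx": 0,"ry": 0,"rz": 0},
  {"dx": 6,"dy": -80,"dz": 0,"rx": 0,"ry": 0,"rz": 0},
  {"dx": 9,"dy": -120,"dz": 0,"rx": 0,"ry": 0,"rz": 0},
  {"dx": 12,"dy": -155,"dz": 0,"rx": 0,"ry": 0,"rz": 0},
  {"dx": 14,"dy": -178,"dz": 0,"rx": 0,"ry": 0,"rz": 0},
])

```text
clock: 3.82
tcp_pos: [0.5078, -0.1883, 0.208]
orientation: [-2.225, -2.216, 0.004]
contact_force: [0.1, 0.3, -1.2]
grip_width: 0.0397
gripper_force: 101.5
```

Request:
send_rows([
  {"dx": 1,"dy": -15,"dz": 0,"rx": 0,"ry": 0,"rz": 0},
  {"dx": 1,"dy": -20,"dz": 0,"rx": 0,"ry": 0,"rz": 0},
  {"dx": 1,"dy": -20,"dz": 0,"rx": 0,"ry": 0,"rz": 0},
  {"dx": 1,"dy": -20,"dz": 0,"rx": 0,"ry": 0,"rz": 0},
])

```text
clock: 4.15
tcp_pos: [0.5097, -0.2028, 0.2084]
orientation: [-2.219, -2.221, 0.001]
contact_force: [-0.1, 0.6, -1.0]
grip_width: 0.0394
gripper_force: 101.5
```

```bash
cat > post.py <<'E'
from h import *
w=grab('wrist')
o=r.get_obs(); t=o['tcp_pos']; print(o['clock'],t,o['contact_force'],o['grip_width'])
P=cloud(w); rel=P-t; hsv=cv2.cvtColor(w['frame'],cv2.COLOR_BGR2HSV)
def show(n,m):
    q=P[m]
    if len(q)>10: print(n,len(q),'mid',(q.max(0)+q.min(0))/2,'ext',q.max(0)-q.min(0),'med',np.median(q,0))
m=(abs(rel[...,0])<.024)&(abs(rel[...,1])<.03)&(rel[...,2]>-.02)&(rel[...,2]<.01)&(hsv[...,1]<60)&(hsv[...,2]>90)
show('ring',m)
tm=m&(rel[...,2]>-.004)
q=P[tm]; 
if len(q)>50:
    c,*_=np.linalg.lstsq(np.c_[q[:,:2]-q[:,:2].mean(0),np.ones(len(q))],q[:,2],rcond=None); print('top plane slope',c)
d=np.hypot(P[...,0]-.51,P[...,1]+.204)
for a,b in[(.081,.085),(.0855,.090),(.094,.1),(.1,.12),(.12,.145)]: show((a,b),(d<.056)&(P[...,2]>a)&(P[...,2]<b)&(P[...,2]<t[2]-.03))
m=(d<.056)&(P[...,2]>.0855)&(P[...,2]<.0905)&(hsv[...,1]>100)
u8=m.astype(np.uint8); cs,_=cv2.findContours(u8,0,1)
if cs:
    k=max(cs,key=cv2.contourArea)[:,0]; q=P[k[:,1],k[:,0],:2]; q=q[~np.isnan(q).any(1)]
    A=np.c_[2*q,np.ones(len(q))]; x=np.linalg.lstsq(A,(q**2).sum(1),rcond=None)[0]; print('pod circle',x[:2],np.sqrt(x[2]+x[0]**2+x[1]**2))
E
python3 post.py; python3 -c "
from h import *
cv2.imwrite('pics/f.png',load('wrist')['frame'])"
```

```text
4.2 [ 0.50989851 -0.20224788  0.20857281] [ 0.69572783 -0.5098442  -1.11665289] 0.039121275939487964
ring 4009 mid [ 0.50992304 -0.20290302  0.20705901] ext [0.04764932 0.04368014 0.02298641] med [ 0.5105682  -0.20128674  0.20709538]
top plane slope [-0.00711975  0.00502395  0.20725947]
(0.081, 0.085) 3287 mid [ 0.51222368 -0.19866129  0.08299999] ext [0.10257289 0.0924926  0.00399974] med [ 0.51345509 -0.18533299  0.08204353]
(0.0855, 0.09) 3053 mid [ 0.51225013 -0.19960921  0.08770462] ext [0.07861583 0.07015459 0.00440887] med [ 0.51093173 -0.19342612  0.08609465]
(0.094, 0.1) 528 mid [ 0.51224714 -0.20218685  0.09695049] ext [0.03145471 0.02847177 0.00572243] med [ 0.51261677 -0.1974979   0.0958993 ]
(0.1, 0.12) 213 mid [ 0.5120636  -0.20072355  0.10990916] ext [0.02121775 0.0148421  0.01970421] med [ 0.5125491  -0.19723696  0.11201454]
(0.12, 0.145) 430 mid [ 0.5132527  -0.20205674  0.1304186 ] ext [0.01829566 0.01713298 0.01987594] med [ 0.51242502 -0.20000725  0.13500945]
pod circle [ 0.51226463 -0.19964866] 0.03245410560046309
```

View pics/f.png

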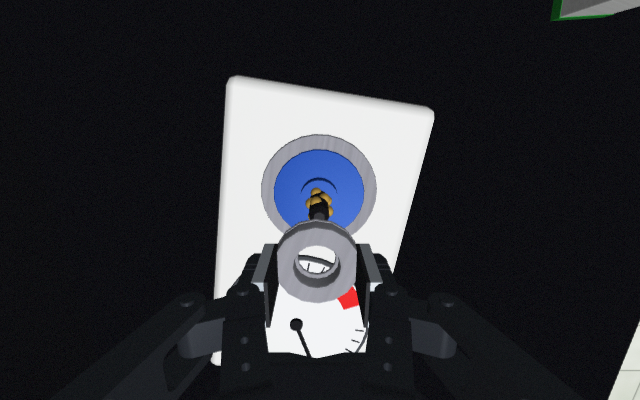

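The view shows the ring at (317,262) and the post tip at (318,211). I'll fit the ring's top face more accurately.

```bash
python3 - <<'E'
from h import *
w=load('wrist'); g=cv2.cvtColor(w['frame'],cv2.COLOR_BGR2GRAY)
P=cloud(w); t=[.5099,-.2023,.2085]
m=((abs(P[...,0]-t[0])<.035)&(abs(P[...,1]-t[1])<.035)&(abs(P[...,2]-.2072)<.003)&(g>70)).astype(np.uint8)
n,l,st,c=cv2.connectedComponentsWithStats(m); i=1+np.argmax(st[1:,4]); k=l==i; print(st[i])
# bore: hole fit in image via contours
cs,h=cv2.findContours(k.astype(np.uint8),cv2.RETR_CCOMP,1)
for cc,hh in zip(cs,h[0]):
    if cv2.contourArea(cc)>200:
        q=np.array([px(w,u,v,.2072)[:2] for u,v in cc[:,0]])
        x=np.linalg.lstsq(np.c_[2*q,np.ones(len(q))],(q**2).sum(1),rcond=None)[0]; R_=np.sqrt(x[2]+x[0]**2+x[1]**2); e=np.hypot(*(q-x[:2]).T)-R_
        print('hole' if hh[3]>=0 else 'outer',x[:2],R_,e.std())
E
```

```text
[ 277  225   80   79 3684]
outer [ 0.51080846 -0.20221133] 0.021158311715714043 0.0007590382255710719
hole [ 0.51108427 -0.20199251] 0.011411394187673162 0.0003794466766402365
```

Request:
send_rows([
  {"dx": 1.3,"dy": -2.2,"dz": -20,"rx": 0,"ry": 0,"rz": 0},
  {"dx": 1.3,"dy": -2.2,"dz": -40,"rx": 0,"ry": 0,"rz": 0},
  {"dx": 1.3,"dy": -2.2,"dz": -50,"rx": 0,"ry": 0,"rz": 0},
  {"dx": 1.3,"dy": -2.2,"dz": -50,"rx": 0,"ry": 0,"rz": 0},
  {"dx": 1.3,"dy": -2.2,"dz": -50,"rx": 0,"ry": 0,"rz": 0},
], newtons=120)

```text
clock: 4.62
tcp_pos: [0.5112, -0.2051, 0.1591]
orientation: [-2.219, -2.222, 0.001]
contact_force: [-0.1, -0.7, -0.7]
grip_width: 0.0385
gripper_force: 120.8
```

Request:
send_rows([
  {"dx": 0,"dy": 0,"dz": -4,"rx": 0,"ry": 0,"rz": 0},
  {"dx": 0,"dy": 0,"dz": -8,"rx": 0,"ry": 0,"rz": 0},
  {"dx": 0,"dy": 0,"dz": -12,"rx": 0,"ry": 0,"rz": 0},
  {"dx": 0,"dy": 0,"dz": -12,"rx": 0,"ry": 0,"rz": 0},
])

```text
clock: 4.95
tcp_pos: [0.5111, -0.206, 0.1469]
orientation: [-2.221, -2.221, 0.0]
contact_force: [-0.3, 0.3, -2.0]
grip_width: 0.0384
gripper_force: 120.8
```

```bash
cat > fz.py <<'E'
from bench import r
import numpy as np
o=r.get_obs(); print(o['clock'],o['tcp_pos']*1e3,o['contact_force'],o['moment'])
E
python3 fz.py; python3 - <<'E'
from h import *
w=grab('wrist'); s=grab('side')
c=np.zeros((400,800,3),np.uint8)
c[:,:400]=cv2.resize(w['frame'][200:320,260:380],(400,400),interpolation=2)
u,v=map(int,proj(s,[.511,-.204,.11])); c[:,400:]=cv2.resize(s['frame'][v-25:v+25,u-25:u+25],(400,400),interpolation=2)
cv2.imwrite('pics/g.png',c)
E
```

```text
4.95 [ 511.09650521 -206.00960507  146.89378853] [-0.28714866  0.34660707 -2.04095156] [ 0.04769308 -0.03082339  0.00251495]
```

View pics/g.png

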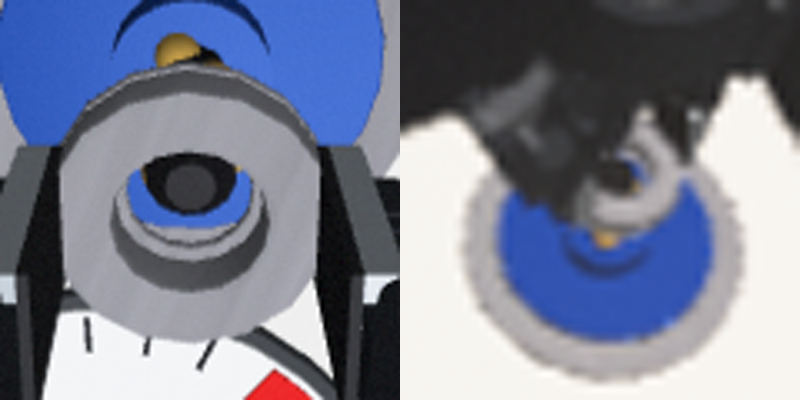

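The ring's bore encloses the post tip: tip at crop (190,188), top-face outline centre about (190,218). I'll check the offset in y.

```bash
python3 - <<'E'
from h import *
w=load('wrist'); g=lambda x,y:(260+x*.3,200+y*.3)
for z in(.139,.140): print('tip',px(w,*g(190,188),z))
for a in [(190,95),(190,342),(62,218),(318,218)]: print('outer',px(w,*g(*a),.1455))
for a in [(190,152),(190,290)]: print('hole top',px(w,*g(*a),.1455))
E
```

```text
tip [ 0.51250468 -0.20403039  0.139     ]
tip [ 0.51250442 -0.203469    0.14      ]
outer [ 0.5125034 -0.1853706  0.1455   ]
outer [ 0.51250232 -0.22750225  0.1455    ]
outer [ 0.49335012 -0.2054388   0.1455    ]
outer [ 0.53164773 -0.20542839  0.1455    ]
hole top [ 0.51250317 -0.19445659  0.1455    ]
hole top [ 0.51250256 -0.21800652  0.1455    ]
```

Request:
send_rows([
  {"dx": 0,"dy": 2,"dz": 0,"rx": 0,"ry": 0,"rz": 0},
  {"dx": 0,"dy": 2,"dz": -2,"rx": 0,"ry": 0,"rz": 0},
  {"dx": 0,"dy": 2,"dz": -4,"rx": 0,"ry": 0,"rz": 0},
  {"dx": 0,"dy": 2,"dz": -4,"rx": 0,"ry": 0,"rz": 0},
])

```text
clock: 5.38
tcp_pos: [0.5111, -0.2041, 0.143]
orientation: [-2.221, -2.221, 0.0]
contact_force: [0.5, -0.0, -1.1]
grip_width: 0.0384
gripper_force: 120.8
```

Request:
send_rows([
  {"dx": 0,"dy": 0,"dz": -1,"rx": 0,"ry": 0,"rz": 0},
  {"dx": 0,"dy": 0,"dz": -2,"rx": 0,"ry": 0,"rz": 0},
  {"dx": 0,"dy": 0,"dz": -3,"rx": 0,"ry": 0,"rz": 0},
  {"dx": 0,"dy": 0,"dz": -4,"rx": 0,"ry": 0,"rz": 0},
  {"dx": 0,"dy": 0,"dz": -4,"rx": 0,"ry": 0,"rz": 0},
])

```text
clock: 5.8
tcp_pos: [0.5112, -0.2042, 0.1391]
orientation: [-2.221, -2.221, 0.0]
contact_force: [-0.2, -0.4, -1.2]
grip_width: 0.0385
gripper_force: 120.8
```

```bash
python3 fz.py
```

```text
5.8 [ 511.22021282 -204.16464958  139.08997816] [-0.17749897 -0.39131922 -1.23471802] [-3.87355593e-02  1.22768279e-05  1.82128604e-02]
```

Request:
send_rows([
  {"dx": 0,"dy": 0,"dz": -1,"rx": 0,"ry": 0,"rz": 0},
  {"dx": 0,"dy": 0,"dz": -2,"rx": 0,"ry": 0,"rz": 0},
  {"dx": 0,"dy": 0,"dz": -3,"rx": 0,"ry": 0,"rz": 0},
  {"dx": 0,"dy": 0,"dz": -4,"rx": 0,"ry": 0,"rz": 0},
  {"dx": 0,"dy": 0,"dz": -5,"rx": 0,"ry": 0,"rz": 0},
])

```text
clock: 6.22
tcp_pos: [0.5114, -0.2041, 0.1345]
orientation: [2.221, 2.221, 0.0]
contact_force: [-0.6, 1.0, 3.2]
grip_width: 0.0385
gripper_force: 121.3
```

Request:
send_rows([
  {"dx": 0,"dy": 0,"dz": -1,"rx": 0,"ry": 0,"rz": 0},
  {"dx": 0,"dy": 0,"dz": -2,"rx": 0,"ry": 0,"rz": 0},
  {"dx": 0,"dy": 0,"dz": -3,"rx": 0,"ry": 0,"rz": 0},
  {"dx": 0,"dy": 0,"dz": -4,"rx": 0,"ry": 0,"rz": 0},
])

```text
clock: 6.55
tcp_pos: [0.5116, -0.2042, 0.1305]
orientation: [2.221, 2.221, 0.001]
contact_force: [0.1, 1.8, 1.0]
grip_width: 0.0384
gripper_force: 121.0
```

Request:
send_rows([
  {"dx": 0,"dy": 0,"dz": -1,"rx": 0,"ry": 0,"rz": 0},
  {"dx": 0,"dy": 0,"dz": -2,"rx": 0,"ry": 0,"rz": 0},
  {"dx": 0,"dy": 0,"dz": -3,"rx": 0,"ry": 0,"rz": 0},
  {"dx": 0,"dy": 0,"dz": -4,"rx": 0,"ry": 0,"rz": 0},
])

```text
clock: 6.88
tcp_pos: [0.5113, -0.2043, 0.126]
orientation: [-2.222, -2.221, 0.0]
contact_force: [-0.9, -0.0, 0.2]
grip_width: 0.0389
gripper_force: 120.9
```

Request:
send_rows([
  {"dx": 0,"dy": 0,"dz": -1,"rx": 0,"ry": 0,"rz": 0},
  {"dx": 0,"dy": 0,"dz": -2,"rx": 0,"ry": 0,"rz": 0},
  {"dx": 0,"dy": 0,"dz": -3,"rx": 0,"ry": 0,"rz": 0},
  {"dx": 0,"dy": 0,"dz": -4,"rx": 0,"ry": 0,"rz": 0},
])

```text
clock: 7.22
tcp_pos: [0.5115, -0.2042, 0.1225]
orientation: [2.221, 2.221, 0.001]
contact_force: [-0.4, 0.9, 4.6]
grip_width: 0.0385
gripper_force: 121.3
```

Request:
send_rows([
  {"dx": 0,"dy": 0,"dz": -1,"rx": 0,"ry": 0,"rz": 0},
  {"dx": 0,"dy": 0,"dz": -2,"rx": 0,"ry": 0,"rz": 0},
  {"dx": 0,"dy": 0,"dz": -3,"rx": 0,"ry": 0,"rz": 0},
])

```text
clock: 7.47
tcp_pos: [0.5117, -0.204, 0.1196]
orientation: [2.221, 2.221, 0.001]
contact_force: [-1.1, 2.3, 5.1]
grip_width: 0.0385
gripper_force: 121.5
```

Request:
send_rows([
  {"dx": 0,"dy": 0,"dz": -1,"rx": 0,"ry": 0,"rz": 0},
  {"dx": 0,"dy": 0,"dz": -2,"rx": 0,"ry": 0,"rz": 0},
  {"dx": 0,"dy": 0,"dz": -3,"rx": 0,"ry": 0,"rz": 0},
])

```text
clock: 7.72
tcp_pos: [0.5111, -0.2042, 0.1159]
orientation: [-2.221, -2.221, 0.0]
contact_force: [0.4, 0.8, -0.2]
grip_width: 0.0384
gripper_force: 120.8
```

Request:
send_rows([
  {"dx": 0,"dy": 0,"dz": -1,"rx": 0,"ry": 0,"rz": 0},
  {"dx": 0,"dy": 0,"dz": -2,"rx": 0,"ry": 0,"rz": 0},
  {"dx": 0,"dy": 0,"dz": -3,"rx": 0,"ry": 0,"rz": 0},
])

```text
clock: 7.97
tcp_pos: [0.5112, -0.2042, 0.1131]
orientation: [-2.221, -2.221, 0.0]
contact_force: [0.5, 0.8, 1.9]
grip_width: 0.0388
gripper_force: 121.0
```

Request:
send_rows([
  {"dx": 0,"dy": 0,"dz": -1,"rx": 0,"ry": 0,"rz": 0},
  {"dx": 0,"dy": 0,"dz": -2,"rx": 0,"ry": 0,"rz": 0},
])

```text
clock: 8.13
tcp_pos: [0.5113, -0.2041, 0.1114]
orientation: [-2.221, -2.221, -0.0]
contact_force: [-1.3, 1.1, 2.6]
grip_width: 0.038
gripper_force: 121.2
```

Request:
send_rows([
  {"dx": 0,"dy": 0,"dz": -1,"rx": 0,"ry": 0,"rz": 0},
  {"dx": 0,"dy": 0,"dz": -2,"rx": 0,"ry": 0,"rz": 0},
  {"dx": 0,"dy": 0,"dz": -3,"rx": 0,"ry": 0,"rz": 0},
])

```text
clock: 8.38
tcp_pos: [0.5115, -0.2042, 0.1085]
orientation: [2.221, 2.221, 0.0]
contact_force: [-2.9, 1.1, 4.8]
grip_width: 0.0387
gripper_force: 121.4
```

Request:
send_rows([
  {"dx": 0,"dy": 0,"dz": -1,"rx": 0,"ry": 0,"rz": 0},
  {"dx": 0,"dy": 0,"dz": -2,"rx": 0,"ry": 0,"rz": 0},
])

```text
clock: 8.55
tcp_pos: [0.5116, -0.2042, 0.1065]
orientation: [2.221, 2.221, 0.001]
contact_force: [-0.5, 2.0, 1.6]
grip_width: 0.0382
gripper_force: 121.1
```

Request:
send_rows([
  {"dx": 0,"dy": 0,"dz": -1,"rx": 0,"ry": 0,"rz": 0},
  {"dx": 0,"dy": 0,"dz": -2,"rx": 0,"ry": 0,"rz": 0},
])

```text
clock: 8.72
tcp_pos: [0.5116, -0.2041, 0.1044]
orientation: [2.221, 2.221, 0.001]
contact_force: [-1.7, 1.7, 5.2]
grip_width: 0.0384
gripper_force: 121.6
```

Request:
send_rows([
  {"dx": 0,"dy": 0,"dz": -1,"rx": 0,"ry": 0,"rz": 0},
  {"dx": 0,"dy": 0,"dz": -3,"rx": 0,"ry": 0,"rz": 0},
  {"dx": 0,"dy": 0,"dz": -3,"rx": 0,"ry": 0,"rz": 0},
])

```text
clock: 8.97
tcp_pos: [0.5116, -0.2041, 0.1015]
orientation: [2.221, 2.221, 0.001]
contact_force: [-1.9, 2.4, 7.9]
grip_width: 0.0382
gripper_force: 122.0
```

Request:
send_rows([
  {"dx": 0,"dy": 0,"dz": 2,"rx": 0,"ry": 0,"rz": 0},
  {"dx": 0,"dy": 0,"dz": 4,"rx": 0,"ry": 0,"rz": 0},
  {"dx": 0,"dy": 0,"dz": 6,"rx": 0,"ry": 0,"rz": 0},
  {"dx": 0,"dy": 0,"dz": 6,"rx": 0,"ry": 0,"rz": 0},
])

```text
clock: 9.3
tcp_pos: [0.5115, -0.2041, 0.1074]
orientation: [2.221, 2.221, 0.001]
contact_force: [0.7, 1.3, 1.2]
grip_width: 0.0384
gripper_force: 121.2
```

Request:
send_rows([
  {"dx": 0,"dy": 0,"dz": 1,"rx": 0,"ry": 0,"rz": 0},
  {"dx": 0,"dy": 0,"dz": 1,"rx": 0,"ry": 0,"rz": 0},
  {"dx": 0,"dy": 0,"dz": 1,"rx": 0,"ry": 0,"rz": 0},
  {"dx": 0,"dy": 0,"dz": 1,"rx": 0,"ry": 0,"rz": 0},
  {"dx": 0,"dy": 0,"dz": 1,"rx": 0,"ry": 0,"rz": 0},
], jaw=70)

```text
clock: 9.72
tcp_pos: [0.5111, -0.2044, 0.1081]
orientation: [-2.222, -2.221, 0.0]
contact_force: [-0.1, -0.4, -0.4]
grip_width: 0.0697
gripper_force: 0.0
```

Request:
send_rows([
  {"dx": 0,"dy": 0,"dz": 20,"rx": 0,"ry": 0,"rz": 0},
  {"dx": 0,"dy": 0,"dz": 55,"rx": 0,"ry": 0,"rz": 0},
  {"dx": 0,"dy": 0,"dz": 90,"rx": 0,"ry": 0,"rz": 0},
  {"dx": 0,"dy": 0,"dz": 100,"rx": 0,"ry": 0,"rz": 0},
  {"dx": 0,"dy": 0,"dz": 100,"rx": 0,"ry": 0,"rz": 0},
])

```text
clock: 10.13
tcp_pos: [0.5133, -0.205, 0.2117]
orientation: [2.218, 2.217, 0.005]
contact_force: [-0.0, -0.4, 0.5]
grip_width: 0.0701
gripper_force: 0.0
```

```bash
cat > chk.py <<'E'
from h import *
w=grab('wrist'); s=grab('side')
o=r.get_obs(); print(o['clock'],o['tcp_pos'],o['contact_force'])
P=cloud(w); d=np.hypot(P[...,0]-.5122,P[...,1]+.204)
def med(n,m): print(n,m.sum(),np.round(np.median(P[m],0)*1e3,2))
z=P[...,2]
med('pan',(d>.043)&(d<.050)&(z>.07)&(z<.09)); med('pod',(d>.026)&(d<.038)&(z>.078)&(z<.095))
g=cv2.cvtColor(w['frame'],cv2.COLOR_BGR2GRAY)
m=(d<.024)&(z>.1)&(z<.135)&(g>60)
h,e=np.histogram(z[(d>.0125)&(d<.021)&(z>.09)&(z<.15)]*1e3,bins=np.arange(90,150,1)); print([(int(a),int(b)) for a,b in zip(e,h) if b>5])
q=P[(d<.026)&(z>.095)]; 
c=np.zeros((400,800,3),np.uint8)
c[:,:400]=cv2.resize(s['frame'][255:385,315:435],(400,400),interpolation=2)
u,v=map(int,proj(w,[.5122,-.204,.1])); u0=max(0,u-70);v0=max(0,v-70)
c[:,400:]=cv2.resize(w['frame'][v0:v0+140,u0:u0+140],(400,400),interpolation=2)
import sys; cv2.imwrite(f'pics/{sys.argv[1]}.png',c)
E
python3 chk.py k1
```

```text
10.2333 [ 0.51114424 -0.20413394  0.20809906] [-0.18634038  0.5552926   0.13715369]
pan 2421 [ 512.31 -196.61   80.99]
pod 2699 [ 512.24 -196.77   85.05]
[(96, 13), (104, 11), (105, 66), (106, 518), (107, 477), (108, 59)]
```

View pics/k1.png

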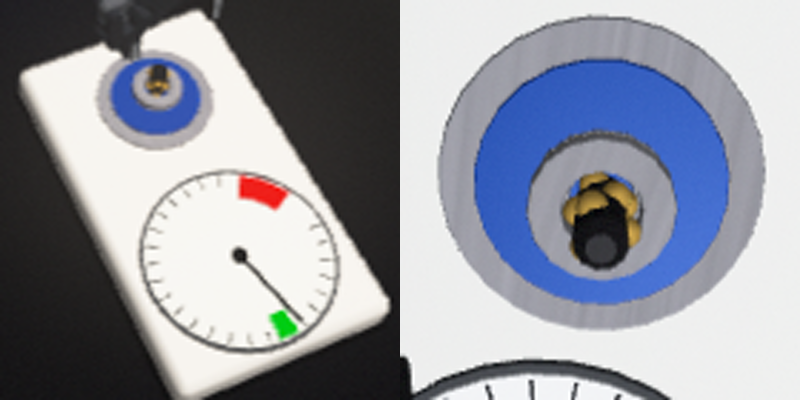

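The first ring is home: its top is 26.0 mm above the pan, as expected. The needle sits just short of green, so one more ring is needed.

Request:
send_rows([
  {"dx": -4,"dy": 39,"dz": 0,"rx": 0,"ry": 0,"rz": 0},
  {"dx": -8,"dy": 78,"dz": 0,"rx": 0,"ry": 0,"rz": 0},
  {"dx": -13,"dy": 117,"dz": 0,"rx": 0,"ry": 0,"rz": 0},
  {"dx": -17,"dy": 156,"dz": 0,"rx": 0,"ry": 0,"rz": 0},
  {"dx": -21,"dy": 195,"dz": 0,"rx": 0,"ry": 0,"rz": 0},
], jaw=70)

```text
clock: 10.65
tcp_pos: [0.4885, -0.0077, 0.2065]
orientation: [-2.22, -2.22, 0.004]
contact_force: [1.5, -0.5, -0.9]
grip_width: 0.07
gripper_force: 0.0
```

Request:
send_rows([
  {"dx": -4,"dy": 39,"dz": 0,"rx": 0,"ry": 0,"rz": 0},
  {"dx": -9,"dy": 78,"dz": 0,"rx": 0,"ry": 0,"rz": 0},
  {"dx": -13,"dy": 117,"dz": -5,"rx": 0,"ry": 0,"rz": 0},
  {"dx": -18,"dy": 155,"dz": -15,"rx": 0,"ry": 0,"rz": 0},
  {"dx": -22,"dy": 185,"dz": -40,"rx": 0,"ry": 0,"rz": 0},
])

```text
clock: 11.07
tcp_pos: [0.4684, 0.1796, 0.1687]
orientation: [2.219, 2.224, 0.006]
contact_force: [1.3, 0.4, -0.2]
grip_width: 0.0698
gripper_force: 0.0
```

Request:
send_rows([
  {"dx": 0,"dy": 8,"dz": -20,"rx": 0,"ry": 0,"rz": 0},
  {"dx": 0,"dy": 8,"dz": -40,"rx": 0,"ry": 0,"rz": 0},
  {"dx": 0,"dy": 8,"dz": -40,"rx": 0,"ry": 0,"rz": 0},
  {"dx": 0,"dy": 8,"dz": -40,"rx": 0,"ry": 0,"rz": 0},
])

```text
clock: 11.4
tcp_pos: [0.4666, 0.1828, 0.1264]
orientation: [-2.22, -2.22, 0.008]
contact_force: [0.8, -0.2, 0.6]
grip_width: 0.0694
gripper_force: 0.0
```

```bash
python3 rings.py
```

```text
11.45 [0.46778558 0.18300711 0.1276516 ] [-2.221762   -2.22015839  0.00362498] [0.61467936 0.89166359 0.32979525]
[ 290    0   64   39 1399] [0.47057233 0.3132558  0.02345556] [0.04257383 0.02330364 0.00686079] 0.02403828731500196
[ 303   78   58   61 1988] [0.47834879 0.25441299 0.02325167] [0.04239278 0.04282002 0.00617418] 0.024149064466528952
[ 292  172   52   51 1575] [0.46804734 0.18477674 0.02315138] [0.04207475 0.04342267 0.00611652] 0.024143319733670038
```

Request:
send_rows([
  {"dx": 0,"dy": 1.2,"dz": -35,"rx": 0,"ry": 0,"rz": 0},
  {"dx": 0,"dy": 1.2,"dz": -70,"rx": 0,"ry": 0,"rz": 0},
  {"dx": 0,"dy": 1.2,"dz": -93,"rx": 0,"ry": 0,"rz": 0},
  {"dx": 0,"dy": 1.2,"dz": -102,"rx": 0,"ry": 0,"rz": 0},
  {"dx": 0,"dy": 1.2,"dz": -102,"rx": 0,"ry": 0,"rz": 0},
], jaw=60)

```text
clock: 11.87
tcp_pos: [0.4678, 0.184, 0.0254]
orientation: [-2.222, -2.22, 0.004]
contact_force: [-1.2, 0.2, 0.7]
grip_width: 0.0602
gripper_force: 0.0
```

Request:
send_rows([
  {"dx": 0,"dy": 0,"dz": -1,"rx": 0,"ry": 0,"rz": 0},
  {"dx": 0,"dy": 0,"dz": -1,"rx": 0,"ry": 0,"rz": 0},
  {"dx": 0,"dy": 0,"dz": -1,"rx": 0,"ry": 0,"rz": 0},
  {"dx": 0,"dy": 0,"dz": -1,"rx": 0,"ry": 0,"rz": 0},
], jaw=48)

```text
clock: 12.2
tcp_pos: [0.4693, 0.1854, 0.0267]
orientation: [2.221, 2.22, 0.004]
contact_force: [0.1, -0.4, 0.6]
grip_width: 0.0484
gripper_force: 0.0
```

Request:
send_rows([
  {"dx": -1,"dy": -0.5,"dz": -1,"rx": 0,"ry": 0,"rz": 0},
  {"dx": -1,"dy": -0.5,"dz": -1,"rx": 0,"ry": 0,"rz": 0},
  {"dx": -1,"dy": -0.5,"dz": -1,"rx": 0,"ry": 0,"rz": 0},
  {"dx": -1,"dy": -0.5,"dz": -1,"rx": 0,"ry": 0,"rz": 0},
  {"dx": -1,"dy": -0.5,"dz": -1,"rx": 0,"ry": 0,"rz": 0},
], jaw=35, newtons=100)

```text
clock: 12.62
tcp_pos: [0.469, 0.1853, 0.0272]
orientation: [2.22, 2.221, 0.006]
contact_force: [-5.1, -1.9, 25.6]
grip_width: 0.0388
gripper_force: 97.5
```

Request:
send_rows([
  {"dx": 0,"dy": 0,"dz": 15,"rx": 0,"ry": 0,"rz": 0},
  {"dx": 2,"dy": 0,"dz": 50,"rx": 0,"ry": 0,"rz": 0},
  {"dx": 5,"dy": -15,"dz": 85,"rx": 0,"ry": 0,"rz": 0},
  {"dx": 8,"dy": -35,"dz": 118,"rx": 0,"ry": 0,"rz": 0},
  {"dx": 12,"dy": -65,"dz": 145,"rx": 0,"ry": 0,"rz": 0},
], newtons=120)

```text
clock: 13.03
tcp_pos: [0.4798, 0.1214, 0.1724]
orientation: [2.216, 2.226, 0.006]
contact_force: [1.6, 0.2, -0.4]
grip_width: 0.038
gripper_force: 120.6
```

```bash
python3 fz.py
```

```text
13.0333 [479.81667954 121.41845513 172.35802082] [ 1.61286845  0.16205972 -0.44441002] [-0.01591137 -0.12261234 -0.03038491]
```

Request:
send_rows([
  {"dx": 4,"dy": -38,"dz": 15,"rx": 0,"ry": 0,"rz": 0},
  {"dx": 8,"dy": -74,"dz": 30,"rx": 0,"ry": 0,"rz": 0},
  {"dx": 12,"dy": -112,"dz": 40,"rx": 0,"ry": 0,"rz": 0},
  {"dx": 16,"dy": -150,"dz": 40,"rx": 0,"ry": 0,"rz": 0},
  {"dx": 19,"dy": -188,"dz": 40,"rx": 0,"ry": 0,"rz": 0},
])

```text
clock: 13.45
tcp_pos: [0.4988, -0.0703, 0.2109]
orientation: [2.22, 2.22, 0.004]
contact_force: [1.1, 0.7, -2.0]
grip_width: 0.0378
gripper_force: 120.6
```

Request:
send_rows([
  {"dx": 4,"dy": -38,"dz": 0,"rx": 0,"ry": 0,"rz": 0},
  {"dx": 8,"dy": -76,"dz": 0,"rx": 0,"ry": 0,"rz": 0},
  {"dx": 10,"dy": -112,"dz": 0,"rx": 0,"ry": 0,"rz": 0},
  {"dx": 11,"dy": -132,"dz": 0,"rx": 0,"ry": 0,"rz": 0},
  {"dx": 12,"dy": -136,"dz": 0,"rx": 0,"ry": 0,"rz": 0},
])

```text
clock: 13.87
tcp_pos: [0.5093, -0.2099, 0.2097]
orientation: [2.228, 2.212, -0.002]
contact_force: [0.3, 0.9, -1.7]
grip_width: 0.0377
gripper_force: 120.6
```

Request:
send_rows([
  {"dx": 0,"dy": 0,"dz": 0,"rx": 0,"ry": 0,"rz": 0},
  {"dx": 0,"dy": 0,"dz": 0,"rx": 0,"ry": 0,"rz": 0},
  {"dx": 0,"dy": 0,"dz": 0,"rx": 0,"ry": 0,"rz": 0},
])

```text
clock: 14.12
tcp_pos: [0.5105, -0.2026, 0.2093]
orientation: [-2.218, -2.224, -0.001]
contact_force: [0.2, 0.0, -1.5]
grip_width: 0.0379
gripper_force: 120.6
```

```bash
cat > fit.py <<'E'
from h import *
w=grab('wrist'); o=r.get_obs(); t=o['tcp_pos']; print(o['clock'],t,o['contact_force'],o['orientation'])
g=cv2.cvtColor(w['frame'],cv2.COLOR_BGR2GRAY); P=cloud(w)
m0=(np.hypot(P[...,0]-t[0]-.001,P[...,1]-t[1])<.02)&(abs(P[...,2]-t[2])<.006)&(g>70)
zt=np.median(P[m0][:,2]); q=P[m0]; q=q[abs(q[:,2]-zt)<.003]; c=np.linalg.lstsq(np.c_[q[:,:2]-q[:,:2].mean(0),np.ones(len(q))],q[:,2],rcond=None)[0]
print('ring top rel tcp mm',(zt-t[2])*1e3,'slope',c[:2])
m=((abs(P[...,0]-t[0])<.035)&(abs(P[...,1]-t[1])<.035)&(abs(P[...,2]-zt)<.003)&(g>70)).astype(np.uint8)
n,l,st,_=cv2.connectedComponentsWithStats(m); k=(l==1+np.argmax(st[1:,4])).astype(np.uint8)
cs,h=cv2.findContours(k,cv2.RETR_CCOMP,1)
for cc,hh in zip(cs,h[0]):
    if cv2.contourArea(cc)>200:
        q=np.array([px(w,u,v,zt)[:2] for u,v in cc[:,0]])
        x=np.linalg.lstsq(np.c_[2*q,np.ones(len(q))],(q**2).sum(1),rcond=None)[0]; R_=np.sqrt(x[2]+x[0]**2+x[1]**2)
        print('hole' if hh[3]>=0 else 'outer',x[:2]*1e3,R_*1e3)
E
python3 fit.py
```

```text
14.1667 [ 0.51049735 -0.20255582  0.20935365] [ 0.25095875  0.68116813 -1.49680945] [-2.21801714e+00 -2.22407100e+00 -9.30993088e-04]
ring top rel tcp mm -3.4751516177931316 slope [-0.00386848  0.00154303]
outer [ 511.64967751 -202.04321061] 20.964419962006843
hole [ 511.87028859 -201.92580596] 11.454456645073478
```

Request:
send_rows([
  {"dx": 0.5,"dy": -2,"dz": -20,"rx": 0,"ry": 0,"rz": 0},
  {"dx": 0.5,"dy": -2,"dz": -40,"rx": 0,"ry": 0,"rz": 0},
  {"dx": 0.5,"dy": -2,"dz": -50,"rx": 0,"ry": 0,"rz": 0},
  {"dx": 0.5,"dy": -2,"dz": -50,"rx": 0,"ry": 0,"rz": 0},
  {"dx": 0.5,"dy": -2,"dz": -50,"rx": 0,"ry": 0,"rz": 0},
])

```text
clock: 14.58
tcp_pos: [0.5108, -0.2056, 0.1592]
orientation: [-2.219, -2.222, 0.0]
contact_force: [0.2, 0.6, -0.7]
grip_width: 0.038
gripper_force: 120.7
```

```bash
python3 fit.py
```

```text
14.6333 [ 0.51131728 -0.20605025  0.15993836] [ 0.29572165 -0.89893376 -1.06500216] [2.22018346e+00 2.22211948e+00 6.50931509e-04]
ring top rel tcp mm -4.140129674638892 slope [-0.00356329  0.0014736 ]
outer [ 511.94330932 -205.13007993] 20.95200057360995
hole [ 512.17291467 -204.98555751] 11.447628749711809
```

Request:
send_rows([
  {"dx": 0,"dy": 1.2,"dz": -4,"rx": 0,"ry": 0,"rz": 0},
  {"dx": 0,"dy": 1.2,"dz": -8,"rx": 0,"ry": 0,"rz": 0},
  {"dx": 0,"dy": 1.2,"dz": -12,"rx": 0,"ry": 0,"rz": 0},
  {"dx": 0,"dy": 1.2,"dz": -15,"rx": 0,"ry": 0,"rz": 0},
  {"dx": 0,"dy": 1.2,"dz": -16,"rx": 0,"ry": 0,"rz": 0},
])

```text
clock: 15.05
tcp_pos: [0.5105, -0.2052, 0.1428]
orientation: [-2.221, -2.221, 0.001]
contact_force: [-0.0, -0.2, -1.5]
grip_width: 0.0378
gripper_force: 120.7
```

Request:
send_rows([
  {"dx": 0,"dy": 0,"dz": -1,"rx": 0,"ry": 0,"rz": 0},
  {"dx": 0,"dy": 0,"dz": -2,"rx": 0,"ry": 0,"rz": 0},
  {"dx": 0,"dy": 0,"dz": -3,"rx": 0,"ry": 0,"rz": 0},
  {"dx": 0,"dy": 0,"dz": -4,"rx": 0,"ry": 0,"rz": 0},
])

```text
clock: 15.38
tcp_pos: [0.511, -0.2054, 0.1395]
orientation: [2.221, 2.221, 0.0]
contact_force: [-0.8, -1.0, 0.2]
grip_width: 0.0377
gripper_force: 120.9
```

Request:
send_rows([
  {"dx": 0,"dy": 0,"dz": -1,"rx": 0,"ry": 0,"rz": 0},
  {"dx": 0,"dy": 0,"dz": -2,"rx": 0,"ry": 0,"rz": 0},
  {"dx": 0,"dy": 0,"dz": -3,"rx": 0,"ry": 0,"rz": 0},
])

```text
clock: 15.63
tcp_pos: [0.511, -0.2054, 0.1366]
orientation: [2.221, 2.221, 0.0]
contact_force: [-1.2, 0.4, 4.0]
grip_width: 0.0378
gripper_force: 121.3
```

Request:
send_rows([
  {"dx": 0,"dy": 0,"dz": -1,"rx": 0,"ry": 0,"rz": 0},
  {"dx": 0,"dy": 0,"dz": -2,"rx": 0,"ry": 0,"rz": 0},
  {"dx": 0,"dy": 0,"dz": -3,"rx": 0,"ry": 0,"rz": 0},
])

```text
clock: 15.88
tcp_pos: [0.5112, -0.2052, 0.1337]
orientation: [2.221, 2.221, 0.001]
contact_force: [-1.8, 0.7, 6.7]
grip_width: 0.0381
gripper_force: 121.6
```

Request:
send_rows([
  {"dx": 0,"dy": 0.5,"dz": -1,"rx": 0,"ry": 0,"rz": 0},
  {"dx": 0,"dy": 0.8,"dz": -2,"rx": 0,"ry": 0,"rz": 0},
  {"dx": 0,"dy": 0.8,"dz": -3,"rx": 0,"ry": 0,"rz": 0},
])

```text
clock: 16.13
tcp_pos: [0.5113, -0.204, 0.1304]
orientation: [2.221, 2.222, 0.001]
contact_force: [0.5, -0.2, -0.1]
grip_width: 0.0377
gripper_force: 120.7
```

Request:
send_rows([
  {"dx": 0,"dy": 0,"dz": -1,"rx": 0,"ry": 0,"rz": 0},
  {"dx": 0,"dy": 0,"dz": -2,"rx": 0,"ry": 0,"rz": 0},
])

```text
clock: 16.3
tcp_pos: [0.5107, -0.2044, 0.1279]
orientation: [-2.221, -2.221, 0.0]
contact_force: [0.2, 0.8, 0.1]
grip_width: 0.0378
gripper_force: 120.8
```

Request:
send_rows([
  {"dx": 0,"dy": 0,"dz": -1,"rx": 0,"ry": 0,"rz": 0},
  {"dx": 0,"dy": 0,"dz": -2,"rx": 0,"ry": 0,"rz": 0},
])

```text
clock: 16.47
tcp_pos: [0.5109, -0.2044, 0.1262]
orientation: [-2.221, -2.221, -0.0]
contact_force: [0.4, 0.5, 2.2]
grip_width: 0.0376
gripper_force: 121.0
```

Request:
send_rows([
  {"dx": 0,"dy": 0,"dz": -1,"rx": 0,"ry": 0,"rz": 0},
  {"dx": 0,"dy": 0,"dz": -2,"rx": 0,"ry": 0,"rz": 0},
  {"dx": 0,"dy": 0,"dz": -3,"rx": 0,"ry": 0,"rz": 0},
])

```text
clock: 16.72
tcp_pos: [0.5111, -0.2044, 0.1235]
orientation: [2.221, 2.221, 0.001]
contact_force: [-0.6, 1.1, 5.5]
grip_width: 0.0376
gripper_force: 121.4
```

Request:
send_rows([
  {"dx": 0,"dy": 0,"dz": -1,"rx": 0,"ry": 0,"rz": 0},
  {"dx": 0,"dy": 0,"dz": -2,"rx": 0,"ry": 0,"rz": 0},
])

```text
clock: 16.88
tcp_pos: [0.5112, -0.2043, 0.1216]
orientation: [2.221, 2.221, 0.001]
contact_force: [-1.1, 3.2, 5.3]
grip_width: 0.0379
gripper_force: 121.6
```

Request:
send_rows([
  {"dx": 0,"dy": 0,"dz": -1,"rx": 0,"ry": 0,"rz": 0},
  {"dx": 0,"dy": 0,"dz": -2,"rx": 0,"ry": 0,"rz": 0},
])

```text
clock: 17.05
tcp_pos: [0.5112, -0.2042, 0.1196]
orientation: [2.221, 2.222, 0.001]
contact_force: [-0.2, 1.7, 1.3]
grip_width: 0.0378
gripper_force: 121.0
```

Request:
send_rows([
  {"dx": 0,"dy": 0,"dz": -1,"rx": 0,"ry": 0,"rz": 0},
  {"dx": 0,"dy": 0,"dz": -2,"rx": 0,"ry": 0,"rz": 0},
  {"dx": 0,"dy": 0,"dz": -3,"rx": 0,"ry": 0,"rz": 0},
])

```text
clock: 17.3
tcp_pos: [0.5112, -0.2041, 0.1165]
orientation: [2.221, 2.222, 0.001]
contact_force: [-0.1, 3.5, 6.2]
grip_width: 0.0381
gripper_force: 121.7
```

Request:
send_rows([
  {"dx": 0,"dy": 0,"dz": -1,"rx": 0,"ry": 0,"rz": 0},
  {"dx": 0,"dy": 0,"dz": -2,"rx": 0,"ry": 0,"rz": 0},
  {"dx": 0,"dy": 0,"dz": -3,"rx": 0,"ry": 0,"rz": 0},
])

```text
clock: 17.55
tcp_pos: [0.5112, -0.2041, 0.1138]
orientation: [2.221, 2.222, 0.001]
contact_force: [-1.1, 3.8, 9.6]
grip_width: 0.0379
gripper_force: 122.1
```

Request:
send_rows([
  {"dx": 0,"dy": 0,"dz": 2,"rx": 0,"ry": 0,"rz": 0},
  {"dx": 0,"dy": 0,"dz": 4,"rx": 0,"ry": 0,"rz": 0},
  {"dx": 0,"dy": 0,"dz": 6,"rx": 0,"ry": 0,"rz": 0},
  {"dx": 0,"dy": 0,"dz": 7,"rx": 0,"ry": 0,"rz": 0},
  {"dx": 0,"dy": 0,"dz": 7,"rx": 0,"ry": 0,"rz": 0},
])

```text
clock: 17.97
tcp_pos: [0.5112, -0.2041, 0.1203]
orientation: [2.221, 2.222, 0.001]
contact_force: [2.8, 2.5, 1.5]
grip_width: 0.0375
gripper_force: 121.0
```

Home, with a linear spring response. Releasing, then retreating.

Request:
send_rows([
  {"dx": 0,"dy": 0,"dz": 1,"rx": 0,"ry": 0,"rz": 0},
  {"dx": 0,"dy": 0,"dz": 1,"rx": 0,"ry": 0,"rz": 0},
  {"dx": 0,"dy": 0,"dz": 1,"rx": 0,"ry": 0,"rz": 0},
  {"dx": 0,"dy": 0,"dz": 1,"rx": 0,"ry": 0,"rz": 0},
  {"dx": 0,"dy": 0,"dz": 1,"rx": 0,"ry": 0,"rz": 0},
], jaw=70)

```text
clock: 18.38
tcp_pos: [0.5104, -0.2049, 0.1211]
orientation: [-2.222, -2.221, 0.001]
contact_force: [0.6, 0.3, -0.4]
grip_width: 0.0705
gripper_force: 0.0
```

Request:
send_rows([
  {"dx": 0,"dy": 0,"dz": 20,"rx": 0,"ry": 0,"rz": 0},
  {"dx": 0,"dy": 0,"dz": 50,"rx": 0,"ry": 0,"rz": 0},
  {"dx": 0,"dy": 0,"dz": 80,"rx": 0,"ry": 0,"rz": 0},
  {"dx": 0,"dy": 0,"dz": 90,"rx": 0,"ry": 0,"rz": 0},
  {"dx": 0,"dy": 0,"dz": 90,"rx": 0,"ry": 0,"rz": 0},
])

```text
clock: 18.8
tcp_pos: [0.5125, -0.2053, 0.2142]
orientation: [2.218, 2.217, 0.004]
contact_force: [1.1, -0.2, 0.2]
grip_width: 0.0699
gripper_force: 0.0
```

```bash
python3 chk.py k2
```

```text
18.9 [ 0.51044689 -0.20450757  0.21081849] [-1.59976259 -0.43667389 -0.24230827]
pan 2364 [ 512.12 -196.44   80.14]
pod 2314 [ 512.09 -191.79   84.18]
[(95, 6), (96, 7), (107, 8), (115, 6), (116, 63), (117, 554), (118, 639), (119, 82)]
```

View pics/k2.png

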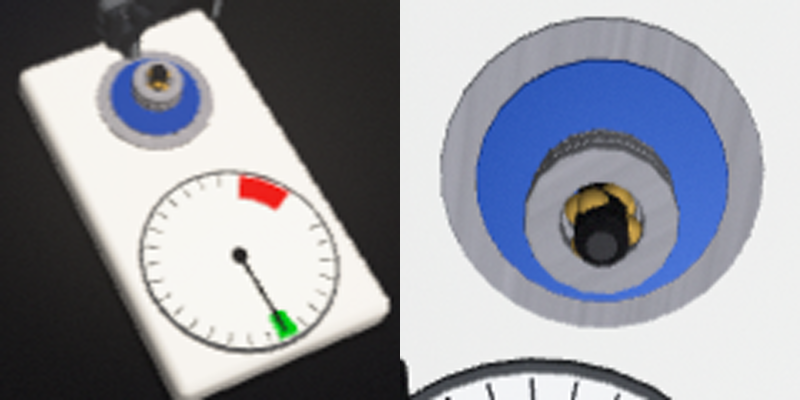

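The needle points into the green sector (tip at 281,325). The stack's top is at 118.1 mm, which is 38 mm above the pan, so both rings are home.

```bash
python3 -c "
from bench import r
print(r.hand_in())"
```

```text
the job is handed in; nothing more can be done
None
```

I pressed two steel rings home on the post; the needle rests in the green sector, the other two rings stayed on the rack, and I handed the job in at about 19 s (no verdict was shown).

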